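Start a stirred reading and print its label

TASK

A sample is ready on the stirrer: start it, take a reading and print its label. With a fingertip, lightly press down, in this order, the large round key on the flat magnetic stirrer, then the long bar key on the bench meter, then the square key on the small label printer; press each one right down so that it stays down. Press no other key, do not lift the printer or push it about, do not lean hard on anything, and leave the beaker and all the other things standing where they are.

Things in the scene. Friction and masses are not known exactly. Their poses are not given: they have to be found in the camera images.
- stir_key_top (a point): Stirrer's large round grey key, 30 mm across, top 44 mm above the table. Latching key: 3 N moves it (under 10 N is plenty), it stays wherever it is left and has no spring; its case is rigid. It stands 14 mm proud of the case when up and travels 9 mm straight down to a slightly cushioned stop. This point is the middle of its top face and goes down with it; its axes are those of its instrument (x away from the robot at yaw 0, y to the left, z up).
- read_key_top (a point): Meter's long bar-shaped grey key, 22 mm (x) by 60 mm (y), top 59 mm above the table. Latching key: 3 N moves it (under 10 N is plenty), it stays wherever it is left and has no spring; its case is rigid. It stands 14 mm proud of the case when up and travels 9 mm straight down to a slightly cushioned stop. This point is the middle of its top face and goes down with it; its axes are those of its instrument (x away from the robot at yaw 0, y to the left, z up).
- print_key_top (a point): Printer's square grey key, 26 by 26 mm, top 64 mm above the table. Latching key: 3 N moves it (under 10 N is plenty), it stays wherever it is left and has no spring; its case is rigid. It stands 14 mm proud of the case when up and travels 9 mm straight down to a slightly cushioned stop. This point is the middle of its top face and goes down with it; its axes are those of its instrument (x away from the robot at yaw 0, y to the left, z up).
- stir_key (a joint): travel of the stirrer's large round key in m: 0 up (as at the start), 0.009 right down; more than 0.005 counts as down.
- read_key (a joint): travel of the meter's long bar key in m: 0 up (as at the start), 0.009 right down; more than 0.005 counts as down.
- print_key (a joint): travel of the printer's square key in m: 0 up (as at the start), 0.009 right down; more than 0.005 counts as down.
- side_key1 (a joint): travel of the meter's small round key (16 mm across, same height) whose centre is 67 mm to +y of the bar key's centre in the meter's frame in m: 0 up, 0.009 right down; must stay up (below 0.003).
- side_key2 (a joint): travel of the meter's small round key (16 mm across, same height) whose centre is 67 mm to -y of the bar key's centre in the meter's frame in m: 0 up, 0.009 right down; must stay up (below 0.003).
- feed_key (a joint): travel of the printer's small round key (14 mm across, same height) whose centre is 54 mm to -y of the square key's centre in the printer's frame in m: 0 up, 0.009 right down; must stay up (below 0.003).
- stirrer: Flat white magnetic stirrer, 180 (x) x 120 (y) x 30 mm, does not move; steel disc of 100 mm on top. Origin under its centre; x away from the robot at yaw 0. The round key lies at (-60, +24) mm; a beaker stands at about (+37, 0) mm, its top 102 mm above the table. The instruments may stand in any left-to-right order.
- meter: White bench meter, 170 (x) x 200 (y) mm, does not move: key deck 45 mm high in front, display housing from x = +23 to +83 mm rising to 68 mm. Origin under its centre. The bar key lies at (-40, +15) mm.
- printer: Small white label printer, 130 (x) x 90 (y) x 50 mm, about 0.7 kg, standing loose on the table. Origin under its centre. The square key lies at (-30, +20) mm; an amber vial stands on its rear at about (+39, 0) mm.
- beaker: Glass beaker, 54 mm across, 70 mm tall, loose on the stirrer. Origin under its centre. Leave alone.
- vial: Amber vial with black cap, 24 mm across, 50 mm tall, loose on the printer's rear. Origin under its centre. Leave alone.
- sample: White bottle, 60 mm across, 120 mm tall, loose behind the instruments. Origin under its centre. Leave alone.
- jar: Amber jar, 64 mm across, 80 mm tall, loose behind the instruments. Origin under its centre. Leave alone.
- cup: White cup, 64 mm across, 60 mm tall, loose behind the instruments. Origin under its centre. Leave alone.
- spatula: Steel spatula, 150 mm long (along its x), lying loose in front of the instruments. Origin under its middle. Leave alone.
- marker: White marker pen with black cap, 130 mm long (along its x), 16 mm thick, lying loose in front of the instruments. Origin under its middle. Leave alone.
Mind the look-alikes: they are no part of the job. Leave any purple look-alike of the stirrer alone.

How it is judged (in metres and radians):
On the way, in this order (a step that is already met when the one before it is completed fails the run):
1. the stirrer's round key is pressed down (value of joint stir_key above 0.005 m), for 0.2 s.
2. the meter's bar key is pressed down (value of joint read_key above 0.005 m), for 0.2 s.
3. the printer's square key is pressed down (value of joint print_key above 0.005 m), for 0.2 s.
At the end, for the whole second after the job is handed in: The round, bar and square keys are each down more than 5 mm of their 9 mm, the three small keys are up (less than 3 mm), the printer stands within 15 mm of where it was and at rest, and every other loose thing is within 20 mm of where it was, the standing ones upright (0.2 rad) (value of joint each of stir_key, read_key, print_key above 0.005 m and value of joint each of side_key1, side_key2, feed_key below 0.003 m and distance of printer from where it was at the start of the episode below 0.015 m and linear speed of printer below 0.02 m/s and distance of each of beaker, vial, sample, jar, cup, spatula, marker from where it was at the start of the episode below 0.02 m and angle between each of beaker, vial, sample, jar, cup's own z axis and vertical below 0.2 rad); the robot touches nothing.
It fails at once if a small round key is pressed (3 mm) (value of joint any of side_key1, side_key2, feed_key above 0.003 m).
It fails at once if a key is pressed (3 mm) before the one that comes before it in the order is down ((value of joint read_key above 0.003 m and value of joint stir_key below 0.005 m) or (value of joint print_key above 0.003 m and value of joint read_key below 0.005 m)).
It fails at once if an instrument or key is pushed with more than 25 N (contact force between any of the fingers, the arm and stirrer above 25 N or contact force between any of the fingers, the arm and meter above 25 N or contact force between any of the fingers, the arm and printer above 25 N).
It fails at once if the printer is lifted (8 mm) or pushed along (15 mm) (height (world z) of printer above 0.008 m or distance of printer from where it was at the start of the episode above 0.015 m).
It fails at once if another loose thing is moved more than 20 mm (distance of any of beaker, vial, sample, jar, cup, spatula, marker from where it was at the start of the episode above 0.02 m).
It also fails if it takes over 51 s, if anything falls off the work surface, if the arm or the gripper's body presses on something with over 40 N, if the wrist force passes 120 N, or if a joint passes its speed limit or range.

ROBOT

A 6-joint arm with a two-finger parallel gripper is mounted at the origin on the work surface. World frame = base frame: x ahead of the robot, y to its left, z up, the work surface at z = 0. Lengths are in mm, angles in rad, forces in N, time in s.
With the tool pointing down it reaches from about 400 to 925 mm from the base axis. Payload 12.5 kg.
Tool frame: the origin (TCP) lies on the centre line of the jaws, within the pads' length; the fingertips stand 19 mm ahead of it and the grasp point (between the pads) is the TCP; y points along the fingers, x is the direction in which the jaws open and shut, and the axes are right-handed (so a half turn about y gives the same grasp; the last joint's range is limited). The gripper opens to 95 mm and grips with 3 to 60 N. Pads are 20 mm wide; open, the fingers measure 119 mm over their backs; the gripper's body (75 mm by 180 mm) begins 59 mm behind the grasp point.
Start: joints at [1.08, 0.491, 1.559, -0, 1.092, -0.106], TCP at [234.594, 579.322, 196.061] pointing down, gripper open.
Joint ranges: [-3.1, 3.1], [-0.84, 2.19], [0.05, 2.79], [-1.13, 4.28], [0.06, 2.93], [-2.69, 2.69]. Speed limits (rad/s): [2.22, 2.22, 2.79, 3.14, 3.14, 3.14].

INTERFACE

Orientations are given as [roll, pitch, yaw] about the fixed x, y, z axes, in that order (R = Rz(yaw) Ry(pitch) Rx(roll)).
In Python, from cell import env gives the robot as it stands. The module is installed in compiled form; this text tells all that it offers.
- The arm moves only by the tool move_arm, never from a script. Its argument "rows" is a list of rows, each an object of numbers: "tx", "ty", "tz": the shift along the tool's x, y, z in cm; "rx", "ry", "rz": the turn, a rotation vector about the tool's x, y, z in rad; "grip": the opening in per cent of the stroke, from 0 (shut) to 100 (fully open). In form: [{"tx": .., "ty": .., "tz": .., "rx": .., "ry": .., "rz": .., "grip": ..}, ...]. A call has 1 to 10 rows; each row shifts and turns the commanded pose from where the row before left it, along the tool's axes as they then stand; what a row does not reach is not made up. A row lasts 1/12 s, in which the tool goes at most 41.7 mm and 7.16 degrees, less where a joint would pass 70% of its speed; a pose out of reach is approached as far as the arm can. A call is refused whole if a number of a shift passes 4.17 or a number of a turn 0.125, either way. A call with a gripper value outside its range is refused whole. The fingers move at their own pace and stop on an object; the grip force is fixed at half the most. Time passes only in rows, so rows that do not move let the fingers close. It gives the time, the measured TCP pose, the force and the opening at its end, in the units of the state.
- env.state(): the state, without advancing time (a new reading comes with each control period).
- env.read_camera(name): name is "scene" or "top" or "wrist"; returns (picture, depth): 400x640x3 uint8, blue, green, red; 400x640 float32, mm along the optical axis (not along the pixel's ray), 0 where there is no reading.
- env.calibration(name): a dict with "vertical_fov" (degrees; the focal length in pixels is half the picture's height over the tangent of half this angle, whatever the lens; pixels are square), "cx", "cy" (the principal point, pixels), "eye" and "rotation" of the camera in the world. Camera axes: x right, y up, looking along -z (the intrinsics and any distortion apply to the point x, -y, -z); pixel columns grow to the right and rows downward; lengths in mm; the calibration is good to about 2 mm. A picture is of the moment at which its call begins: read the wrist's pose just before it. calibration takes no time and is no camera call; for the wrist camera it gives the pose at the moment of the call.
- env.job_done(): hands the job in, once; it reports no verdict.
The state is a dict: "t": time; "joints": joint angles; "qvel": joint speeds; "tau": joint torques, N m; "eef_pos": TCP position; "tcp_rot": TCP orientation; "ft_force": force on the tool from outside, world axes, zero at the start; "moment": the same for the moment, N m; "opening": opening from 0.0 (shut) to 1.0 (fully open).
Only numpy, scipy, OpenCV 4.12 (cv2) and the standard library are available. Lean on these libraries where they do the work, as an engineer would, in place of code of your own. Each camera call takes 0.05 s, during which the arm holds its last target.

## Working session

There is one attempt and no reset: what is moved stays moved. The work goes in short steps, Python scripts to look and compute and a tool call to move; the robot and the scene stay as the last step left them, time stands still between calls to the robot, and variables do not carry over. Pictures are saved under pics/ and viewed, and the job is handed in when it is done.

Besides the shell and the picture viewer there is one more tool, called after "Emit:" in YAML: its name, and indented under it one key for each argument. move_arm: Moves the arm, as the interface text tells. Its arguments: {"type":"object","properties":{"rows":{"type":"array"}},"required":["rows"]}

```bash
mkdir -p pics
cat > h.py <<'E'
import numpy as np, cv2
from cell import env
def px2w(u,v,d,c):
    f=200/np.tan(np.radians(c['vertical_fov'])/2)
    p=np.array([(u-c['cx'])/f*d,-(v-c['cy'])/f*d,-d])
    return np.array(c['eye'])+np.array(c['rotation']).reshape(3,3)@p
E
python3 - <<'E'
from h import *
print(env.state())
for n in ['top','scene']:
    c=env.calibration(n); print(n,c)
    p,d=env.read_camera(n); cv2.imwrite(f'pics/{n}1.png',p); np.savez(f'{n}1.npz',p=p,d=d)
E
```

```text
{'t': 0.0, 'joints': array([ 1.08040148e+00,  4.91573637e-01,  1.55946871e+00,  1.46772878e-06,
        1.09167227e+00, -1.05575756e-01]), 'qvel': array([ 5.37620926e-04, -9.00360822e-05,  4.29324580e-04,  1.65921739e-03,
       -4.03072827e-04,  1.22281544e-03]), 'tau': array([-4.34932617e-04, -6.12647152e+01, -2.58186507e+01,  6.93228585e-02,
        4.80353634e-02, -4.73384762e-05]), 'eef_pos': array([234.45794747, 579.06934223, 195.44637599]), 'tcp_rot': array([-1.57067680e+00,  1.11557586e-03,  1.18597662e+00]), 'ft_force': array([0.53843781, 0.32292922, 0.338088  ]), 'moment': array([-0.03636581, -0.05686123, -0.04573099]), 'opening': 1.0001147397055676}
top {'vertical_fov': 45.59673669494781, 'cx': 316.7833583899655, 'cy': 201.67682457767407, 'eye': array([ 297.85328966,   20.46980686, 1336.32680371]), 'rotation': array([ 0.16764701, -0.00498832, -1.57293327])}
scene {'vertical_fov': 43.117087949405, 'cx': 309.9054684466054, 'cy': 193.47502419863045, 'eye': array([1363.73811318,  542.56323739,  835.07364567]), 'rotation': array([0.92214658, 0.00543608, 2.11596687])}
```

View pics/top1.png

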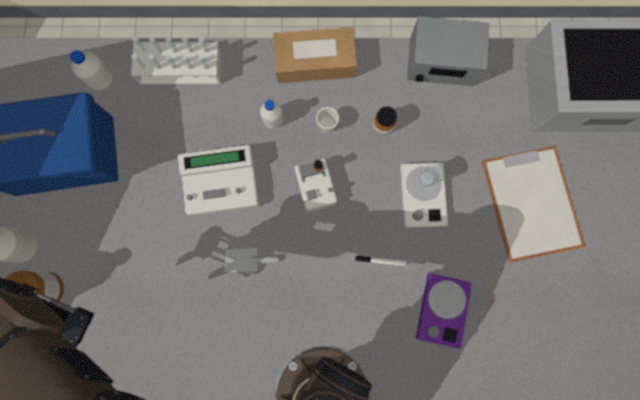

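View pics/scene1.png

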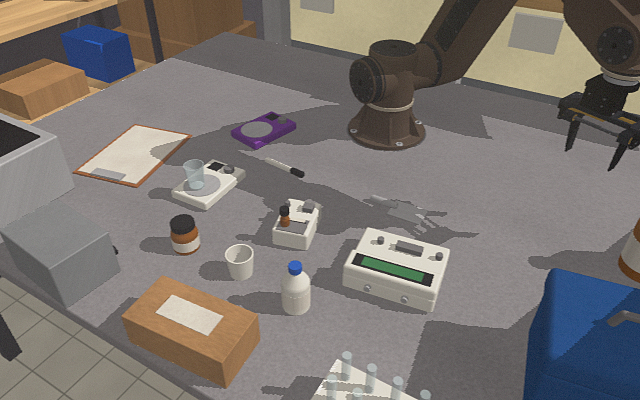

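```bash
cat >> h.py <<'E'
from scipy.spatial.transform import Rotation as Ro
def grid(c,d):
    f=200/np.tan(np.radians(c['vertical_fov'])/2)
    v,u=np.mgrid[0:400,0:640]
    P=np.stack([(u-c['cx'])/f*d,-(v-c['cy'])/f*d,-d],-1)
    return P@Ro.from_euler('xyz',c['rotation']).as_matrix().T+np.array(c['eye'])
E
python3 - <<'E'
from h import *
c=env.calibration('top'); z=np.load('top1.npz'); p,d=z['p'],z['d']
W=grid(c,d)
for u,v in [(300,300),(100,240),(470,120),(418,214),(440,200),(216,193),(220,205),(312,195),(325,200),(192,197),(239,190),(330,188),(380,262),(450,300),(320,227),(427,170)]:
    print(u,v,W[v,u].round(1))
def crop(n,x0,y0,w,h,s): cv2.imwrite(n,cv2.resize(p[y0:y0+h,x0:x0+w],None,fx=s,fy=s,interpolation=cv2.INTER_NEAREST))
crop('pics/c1.png',170,140,100,75,8); crop('pics/c2.png',285,150,60,75,8); crop('pics/c3.png',390,150,70,75,8)
E
```

```text
300 300 [249.6  60.1  -1.5]
100 240 [416.3 624.   -5.9]
470 120 [ 764.7 -435.4    6. ]
418 214 [ 482.4 -265.1   40.3]
440 200 [ 523.1 -330.2   30.4]
216 193 [538.6 288.8  57.6]
220 205 [507.1 278.9  47.5]
312 195 [531.6  26.6  64.1]
325 200 [520.2  -9.   50.1]
192 197 [529.7 356.8  46.1]
239 190 [546.8 226.2  58.3]
330 188 [551.1 -22.5  63.1]
380 262 [ 352.5 -160.9   13. ]
450 300 [ 249.9 -344.3   32.1]
320 227 [451.8   4.4  -2.5]
427 170 [ 604.6 -292.9   49. ]
```

```bash
cd pics; python3 -c "
import cv2,numpy as np
a=[cv2.imread(f'c{i}.png') for i in (2,3)]
cv2.imwrite('c23.png',cv2.resize(np.hstack(a),None,fx=.75,fy=.75))"
```

```text
(no output)
```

View pics/c1.png

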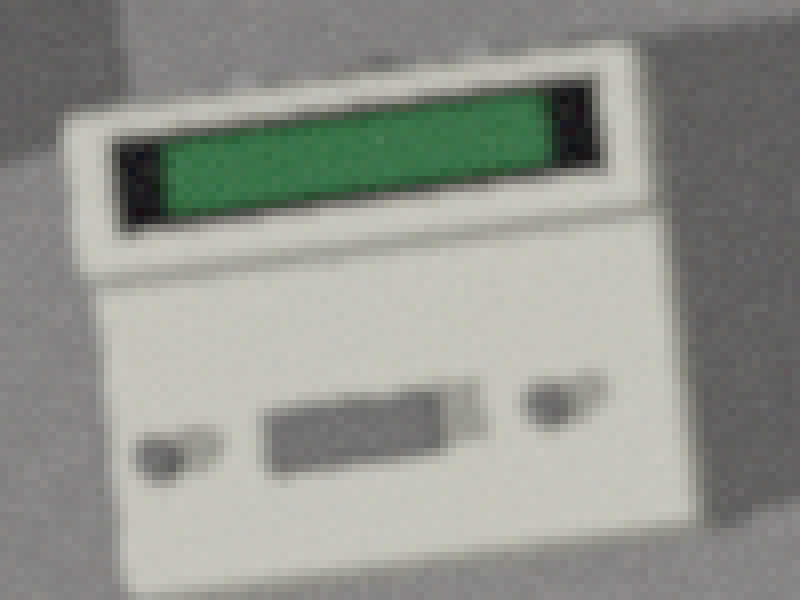

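View pics/c23.png

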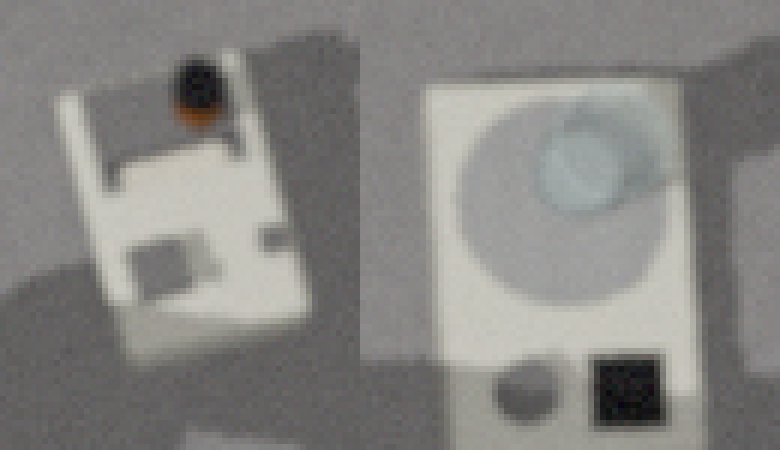

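Run:
```python
from h import *
c=env.calibration('top'); z=np.load('top1.npz'); p,d=z['p'],z['d']
W=grid(c,d)
# segment near each key: height above neighbouring plate
for n,(u,v),r,h in [('stir',(418,215),8,37),('meter',(214,194),14,53),('print',(311,194),7,57)]:
    s=W[v-r:v+r+1,u-r:u+r+1].reshape(-1,3); m=s[s[:,2]>h]
    print(n,len(m),np.median(m,0).round(1),m.mean(0).round(1),'range',m.min(0).round(),m.max(0).round(), 'case',np.median(s[s[:,2]<h-4],0).round(1))
f=200/np.tan(np.radians(c['vertical_fov'])/2); R=Ro.from_euler('xyz',c['rotation']).as_matrix()
for n,u,v,h in [('stir',417.8,215,44),('read',214.5,193.8,59),('print',311.3,194.7,64),('s1',189.8,197.2,59),('s2',238.7,190.3,59),('feed',330.5,189.7,64)]:
    r=R@np.array([(u-c['cx'])/f,-(v-c['cy'])/f,-1]); t=(h-c['eye'][2])/r[2]; print(n,(c['eye']+t*r).round(1))
print('wrist',env.calibration('wrist'))
```

```text
stir 94 [ 479.5 -262.    43.7] [ 476.7 -256.6   71.3] range [ 298. -276.   37.] [ 497.   20. 1336.] case [ 478.5 -270.8   29.6]
meter 181 [538.3 295.8  58.6] [532.5 290.5  87.1] range [298.  20.  53.] [ 553.  327. 1336.] case [530.3 296.1  44.6]
print 93 [534.2  29.4  63.5] [529.   29.8  90.8] range [298.  16.  57.] [ 549.   43. 1336.] case [537.5  26.7  49.3]
stir [ 479.1 -263.6   44. ]
read [536.2 292.6  59. ]
print [532.4  28.5  64. ]
s1 [526.8 359.4  59. ]
s2 [545.8 226.9  59. ]
feed [546.2 -23.8  64. ]
wrist {'vertical_fov': 59.66905250848106, 'cx': 321.52804157737296, 'cy': 196.3630664732975, 'eye': array([174.17139559, 604.34220863, 384.05712145]), 'rotation': array([-2.37453448e-01,  1.07373782e-03,  1.18627413e+00])}
```

Emit:
move_arm:
  rows:
    - {"tx":-1.85,"tz":-3.4,"grip":0}
    - {"tx":-1.85,"tz":-3.4,"grip":0}
    - {"tx":-1.85,"tz":-3.4,"grip":0}
    - {"tx":-1.85,"tz":-3.4,"grip":0}
    - {"tx":-1.85,"tz":-3.4,"grip":0}
    - {"tx":-1.85,"tz":-3.4,"grip":0}
    - {"tx":-1.85,"tz":-3.4,"grip":0}
    - {"tx":-1.85,"tz":-3.4,"grip":0}
    - {"tx":-1.85,"tz":-3.4,"grip":0}
    - {"tx":-1.85,"tz":-3.4,"grip":0}

```text
validation failed for argument at $.ro...
```

Emit:
move_arm:
  rows:
    - {"tx":-1.85,"ty":0,"tz":-3.4,"rx":0,"ry":0,"rz":0,"grip":0}
    - {"tx":-1.85,"ty":0,"tz":-3.4,"rx":0,"ry":0,"rz":0,"grip":0}
    - {"tx":-1.85,"ty":0,"tz":-3.4,"rx":0,"ry":0,"rz":0,"grip":0}
    - {"tx":-1.85,"ty":0,"tz":-3.4,"rx":0,"ry":0,"rz":0,"grip":0}
    - {"tx":-1.85,"ty":0,"tz":-3.4,"rx":0,"ry":0,"rz":0,"grip":0}

```text
t: 0.52
eef_pos: [358.1, 428.2, 195.8]
tcp_rot: [-1.571, 0.0, 1.186]
ft_force: [0.3, 0.9, 0.3]
opening: 0.707
```

Emit:
move_arm:
  rows:
    - {"tx":-1.85,"ty":0,"tz":-3.4,"rx":0,"ry":0,"rz":0,"grip":0}
    - {"tx":-1.85,"ty":0,"tz":-3.4,"rx":0,"ry":0,"rz":0,"grip":0}
    - {"tx":-1.85,"ty":0,"tz":-3.4,"rx":0,"ry":0,"rz":0,"grip":0}
    - {"tx":-1.85,"ty":0,"tz":-3.4,"rx":0,"ry":0,"rz":0,"grip":0}
    - {"tx":-3.6,"ty":0,"tz":-1.46,"rx":0,"ry":0,"rz":0,"grip":0}
    - {"tx":-3.6,"ty":0,"tz":-1.46,"rx":0,"ry":0,"rz":0,"grip":0}
    - {"tx":-3.6,"ty":0,"tz":-1.46,"rx":0,"ry":0,"rz":0,"grip":0}
    - {"tx":-3.6,"ty":0,"tz":-1.46,"rx":0,"ry":0,"rz":0,"grip":0}
    - {"tx":-3.6,"ty":0,"tz":-1.46,"rx":0,"ry":0,"rz":0,"grip":0}
    - {"tx":-3.6,"ty":0,"tz":-1.46,"rx":0,"ry":0,"rz":0,"grip":0}

```text
t: 1.35
eef_pos: [455.3, 75.3, 196.0]
tcp_rot: [-1.571, -0.0, 1.186]
ft_force: [1.3, -0.2, 0.5]
opening: 0.024
```

Emit:
move_arm:
  rows:
    - {"tx":-3.6,"ty":0,"tz":-1.46,"rx":0,"ry":0,"rz":0,"grip":0}
    - {"tx":-3.6,"ty":0,"tz":-1.46,"rx":0,"ry":0,"rz":0,"grip":0}
    - {"tx":-3.6,"ty":0,"tz":-1.46,"rx":0,"ry":0,"rz":0,"grip":0}
    - {"tx":-3.6,"ty":0,"tz":-1.46,"rx":0,"ry":0,"rz":0,"grip":0}
    - {"tx":-3.6,"ty":0,"tz":-1.46,"rx":0,"ry":0,"rz":0,"grip":0}
    - {"tx":-3.6,"ty":0,"tz":-1.46,"rx":0,"ry":0,"rz":0,"grip":0}
    - {"tx":0,"ty":0,"tz":0,"rx":0,"ry":0,"rz":0,"grip":0}
    - {"tx":0,"ty":0,"tz":0,"rx":0,"ry":0,"rz":0,"grip":0}

```text
t: 2.02
eef_pos: [455.6, -157.6, 195.6]
tcp_rot: [-1.57, -0.0, 1.182]
ft_force: [0.6, 1.2, -0.4]
opening: 0.002
```

Emit:
move_arm:
  rows:
    - {"tx":-2.98,"ty":0,"tz":-2.05,"rx":0,"ry":0,"rz":0,"grip":0}
    - {"tx":-2.98,"ty":0,"tz":-2.05,"rx":0,"ry":0,"rz":0,"grip":0}
    - {"tx":-2.98,"ty":0,"tz":-2.05,"rx":0,"ry":0,"rz":0,"grip":0}
    - {"tx":0,"ty":3,"tz":0,"rx":0,"ry":0,"rz":0,"grip":0}
    - {"tx":0,"ty":3,"tz":0,"rx":0,"ry":0,"rz":0,"grip":0}
    - {"tx":0,"ty":3,"tz":0,"rx":0,"ry":0,"rz":0,"grip":0}
    - {"tx":0,"ty":0,"tz":0,"rx":0,"ry":0,"rz":0,"grip":0}
    - {"tx":0,"ty":0,"tz":0,"rx":0,"ry":0,"rz":0,"grip":0}

```text
t: 2.68
eef_pos: [479.2, -260.6, 105.6]
tcp_rot: [-1.568, -0.001, 1.187]
ft_force: [0.4, 0.5, 1.3]
opening: 0.005
```

Run:
```python
from h import *
s=env.state();print(s['eef_pos'],s['ft_force'],s['joints'].round(2))
c=env.calibration('wrist')
p,d=env.read_camera('wrist'); cv2.imwrite('pics/w1.png',p); np.savez('w1.npz',p=p,d=d)
W=grid(c,d); m=(W[...,2]>40)&(W[...,2]<48)&(np.hypot(W[...,0]-479,W[...,1]+263.5)<25)&(d>0)
print(m.sum(),np.median(W[m],0),W[m].min(0),W[m].max(0))
```

```text
[ 479.2441614  -260.63350005  105.55017572] [0.44344749 0.47551048 1.29776259] [-0.62  0.49  1.85  0.    0.8  -1.81]
1149 [ 479.93297574 -263.18850059   43.84523608] [ 466.21271356 -278.20692959   40.2233962 ] [ 495.16825766 -249.19510787   45.7027826 ]
```

View pics/w1.png

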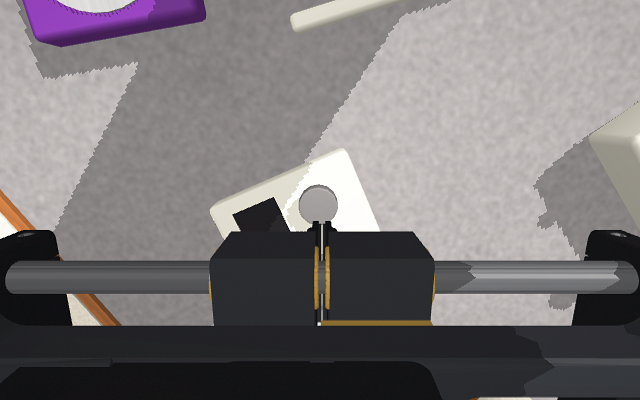

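The wrist picture shows the round key at (318,205), next to the black square, with the shut fingertips right behind it. Depth puts its centre at (480,-263.5), which agrees with the top camera.

Emit:
move_arm:
  rows:
    - {"tx":-0.24,"ty":1,"tz":-0.2,"rx":0,"ry":0,"rz":0,"grip":0}
    - {"tx":0,"ty":1,"tz":0,"rx":0,"ry":0,"rz":0,"grip":0}
    - {"tx":0,"ty":1,"tz":0,"rx":0,"ry":0,"rz":0,"grip":0}
    - {"tx":0,"ty":0.6,"tz":0,"rx":0,"ry":0,"rz":0,"grip":0}
    - {"tx":0,"ty":0.2,"tz":0,"rx":0,"ry":0,"rz":0,"grip":0}
    - {"tx":0,"ty":0,"tz":0,"rx":0,"ry":0,"rz":0,"grip":0}
    - {"tx":0,"ty":0,"tz":0,"rx":0,"ry":0,"rz":0,"grip":0}

```text
t: 3.32
eef_pos: [480.4, -265.0, 68.0]
tcp_rot: [-1.571, -0.0, 1.186]
ft_force: [-0.1, -0.0, 0.4]
opening: 0.005
```

Emit:
move_arm:
  rows:
    - {"tx":0,"ty":0.1,"tz":0,"rx":0,"ry":0,"rz":0,"grip":0}
    - {"tx":0,"ty":0.1,"tz":0,"rx":0,"ry":0,"rz":0,"grip":0}
    - {"tx":0,"ty":0.1,"tz":0,"rx":0,"ry":0,"rz":0,"grip":0}
    - {"tx":0,"ty":0.1,"tz":0,"rx":0,"ry":0,"rz":0,"grip":0}
    - {"tx":0,"ty":0.1,"tz":0,"rx":0,"ry":0,"rz":0,"grip":0}
    - {"tx":0,"ty":0.1,"tz":0,"rx":0,"ry":0,"rz":0,"grip":0}
    - {"tx":0,"ty":0,"tz":0,"rx":0,"ry":0,"rz":0,"grip":0}
    - {"tx":0,"ty":0,"tz":0,"rx":0,"ry":0,"rz":0,"grip":0}

```text
t: 3.98
eef_pos: [480.3, -264.9, 61.9]
tcp_rot: [-1.571, -0.0, 1.186]
ft_force: [0.3, 0.2, 0.2]
opening: 0.005
```

Emit:
move_arm:
  rows:
    - {"tx":0,"ty":0.1,"tz":0,"rx":0,"ry":0,"rz":0,"grip":0}
    - {"tx":0,"ty":0.1,"tz":0,"rx":0,"ry":0,"rz":0,"grip":0}
    - {"tx":0,"ty":0.1,"tz":0,"rx":0,"ry":0,"rz":0,"grip":0}

```text
t: 4.23
eef_pos: [480.4, -265.0, 58.9]
tcp_rot: [-1.571, -0.0, 1.186]
ft_force: [-0.1, -0.4, -0.1]
opening: 0.003
```

Emit:
move_arm:
  rows:
    - {"tx":0,"ty":0.1,"tz":0,"rx":0,"ry":0,"rz":0,"grip":0}
    - {"tx":0,"ty":0.1,"tz":0,"rx":0,"ry":0,"rz":0,"grip":0}

```text
t: 4.4
eef_pos: [480.3, -264.9, 56.9]
tcp_rot: [-1.571, -0.0, 1.186]
ft_force: [0.2, -0.2, 0.5]
opening: 0.006
```

Run:
```python
from h import *
for n in ['wrist','scene']:
    c=env.calibration(n); p,d=env.read_camera(n); W=grid(c,d)
    m=(np.hypot(W[...,0]-480,W[...,1]+263.5)<13)&(W[...,2]>25)&(W[...,2]<75)
    print(n,m.sum(),np.histogram(W[m][:,2],bins=np.arange(25,76,2)))
    if n=='wrist': cv2.imwrite('pics/w2.png',p[130:330,160:480].repeat(2,0).repeat(2,1))
    else: cv2.imwrite('pics/s2.png',cv2.resize(p[120:240,150:310],None,fx=5,fy=5))
```

```text
wrist 878 (array([  0,   0,   0,   0,   0,   0,   0,   0,  66, 777,  34,   0,   0,
         0,   0,   0,   0,   0,   0,   0,   0,   0,   0,   0,   1]), array([25, 27, 29, 31, 33, 35, 37, 39, 41, 43, 45, 47, 49, 51, 53, 55, 57,
       59, 61, 63, 65, 67, 69, 71, 73, 75]))
scene 38 (array([ 2,  0,  0,  0,  0,  1,  0,  4, 19,  9,  1,  0,  0,  0,  0,  0,  0,
        0,  0,  0,  0,  0,  0,  0,  2]), array([25, 27, 29, 31, 33, 35, 37, 39, 41, 43, 45, 47, 49, 51, 53, 55, 57,
       59, 61, 63, 65, 67, 69, 71, 73, 75]))
```

View pics/w2.png

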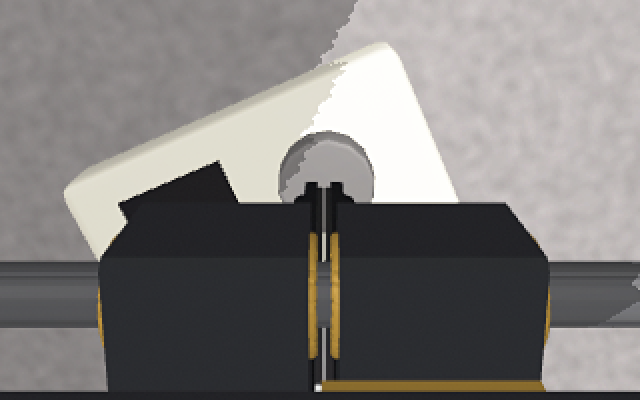

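View pics/s2.png

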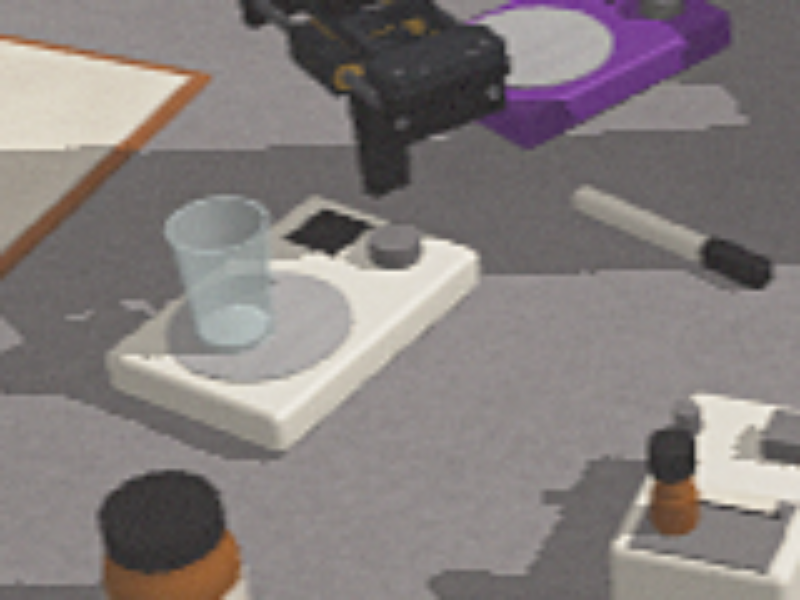

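Run:
```python
from h import *
s=env.state();print(s['eef_pos'],s['joints'])
c=env.calibration('scene'); p,d=env.read_camera('scene'); W=grid(c,d)
for u,v in [(223,150),(227,150),(223,155),(227,156),(230,156),(225,145),(228,168),(235,130)]: print(u,v,W[v,u].round(1))
c=env.calibration('wrist'); print(c); p,d=env.read_camera('wrist'); W=grid(c,d)
for u,v in [(315,222),(317,224),(328,222),(326,225),(315,228),(260,245),(320,245),(300,240)]: print(u,v,d[v,u],W[v,u].round(1),p[v,u])
```

```text
[ 480.27925564 -264.92172764   56.82260284] [-6.24560744e-01  5.68044381e-01  1.88197533e+00  1.57322657e-04
  6.91862615e-01 -1.81064194e+00]
223 150 [ 494.9 -263.7  103.7]
227 150 [ 486.5 -257.   101.2]
223 155 [ 495.3 -265.7   87.2]
227 156 [ 485.8 -260.3   80.5]
230 156 [ 480.9 -253.8   79.9]
225 145 [ 491.4 -257.5  119.6]
228 168 [ 489.  -259.2   43. ]
235 130 [ 514.  -197.   194.7]
{'vertical_fov': 59.66905250848106, 'cx': 321.52804157737296, 'cy': 196.3630664732975, 'eye': array([ 419.94387767, -239.88507883,  245.43773502]), 'rotation': array([-2.37383918e-01, -3.81021708e-05,  1.18627174e+00])}
315 222 174.9779 [ 468.5 -263.    78.4] [20 18 18]
317 224 172.07957 [ 468.9 -262.1   81.4] [19 17 17]
328 222 176.82347 [ 471.4 -257.2   76.6] [18 17 17]
326 225 171.69545 [ 470.9 -258.1   81.9] [19 18 18]
315 228 167.01694 [ 468.8 -263.    86.7] [23 21 21]
260 245 82.25367 [ 442.8 -264.8  168.2] [39 35 35]
320 245 149.14526 [ 471.  -261.2  105.4] [26 25 24]
300 240 86.08369 [ 446.4 -256.3  164.3] [39 36 35]
```

Run:
```python
from h import *
c=env.calibration('scene'); z=np.load('scene1.npz'); W=grid(c,z['d'])
for u0 in (555,610):
    s=W[100:185,u0:u0+30].reshape(-1,3); s=s[(s[:,2]>130)&(np.hypot(s[:,0]-234,s[:,1]-579)<90)]
    i=np.argsort(s[:,2])[:6]; print(s[i].round(1))
c=env.calibration('scene'); p,d=env.read_camera('scene'); W=grid(c,d)
s=W.reshape(-1,3); s=s[(s[:,2]>50)&(np.hypot(s[:,0]-480,s[:,1]+264)<30)]; i=np.argsort(s[:,2])[:10]; print(s[i].round(1))
```

```text
[[220.6 532.9 211.9]
 [214.6 536.  212.3]
 [227.  531.  214.7]
 [213.9 537.3 215.1]
 [221.2 534.1 215.3]
 [229.6 529.  215.5]]
[[252.2 627.6 211.1]
 [253.2 628.6 214.6]
 [261.6 625.2 215.7]
 [258.1 626.4 216.7]
 [252.  629.7 216.9]
 [248.  631.  217.6]]
[[ 490.3 -271.7   72.6]
 [ 479.1 -259.5   73.7]
 [ 494.8 -264.3   74.4]
 [ 474.2 -256.2   75.4]
 [ 484.1 -262.3   75.5]
 [ 479.2 -262.6   76. ]
 [ 490.  -261.    76. ]
 [ 492.3 -273.1   76.6]
 [ 477.3 -257.1   76.8]
 [ 490.7 -267.2   77.7]]
```

The cameras put the shut fingertips about 16–19 mm above the reported TCP, at z≈75, not 19 mm below it. That explains the lack of contact, and the key hasn't been touched (top still 44). I'll trust the depth and the force readings, and keep descending carefully.

Emit:
move_arm:
  rows:
    - {"tx":0,"ty":0.4,"tz":0,"rx":0,"ry":0,"rz":0,"grip":0}
    - {"tx":0,"ty":0.4,"tz":0,"rx":0,"ry":0,"rz":0,"grip":0}
    - {"tx":0,"ty":0.4,"tz":0,"rx":0,"ry":0,"rz":0,"grip":0}
    - {"tx":0,"ty":0.4,"tz":0,"rx":0,"ry":0,"rz":0,"grip":0}
    - {"tx":0,"ty":0.2,"tz":0,"rx":0,"ry":0,"rz":0,"grip":0}
    - {"tx":0,"ty":0,"tz":0,"rx":0,"ry":0,"rz":0,"grip":0}
    - {"tx":0,"ty":0,"tz":0,"rx":0,"ry":0,"rz":0,"grip":0}

```text
t: 5.23
eef_pos: [480.3, -264.9, 38.8]
tcp_rot: [-1.571, -0.0, 1.186]
ft_force: [0.3, 0.3, 1.3]
opening: 0.008
```

Run:
```python
from h import *
c=env.calibration('scene'); p,d=env.read_camera('scene'); W=grid(c,d)
s=W.reshape(-1,3); s=s[(s[:,2]>47)&(np.hypot(s[:,0]-480,s[:,1]+264)<30)]; i=np.argsort(s[:,2])[:10]; print(s[i].round(1))
cv2.imwrite('pics/s3.png',cv2.resize(p[120:240,150:310],None,fx=5,fy=5)); print(env.state()['eef_pos'])
```

```text
[[ 489.1 -264.6   54.6]
 [ 474.6 -258.5   55. ]
 [ 494.4 -267.1   56.7]
 [ 493.5 -264.3   57.2]
 [ 480.3 -260.7   57.5]
 [ 479.1 -258.1   57.7]
 [ 488.2 -261.2   58.5]
 [ 493.9 -270.8   58.5]
 [ 483.1 -261.8   58.7]
 [ 477.3 -259.3   59.6]]
[ 480.39198832 -264.98139868   39.00017597]
```

View pics/s3.png

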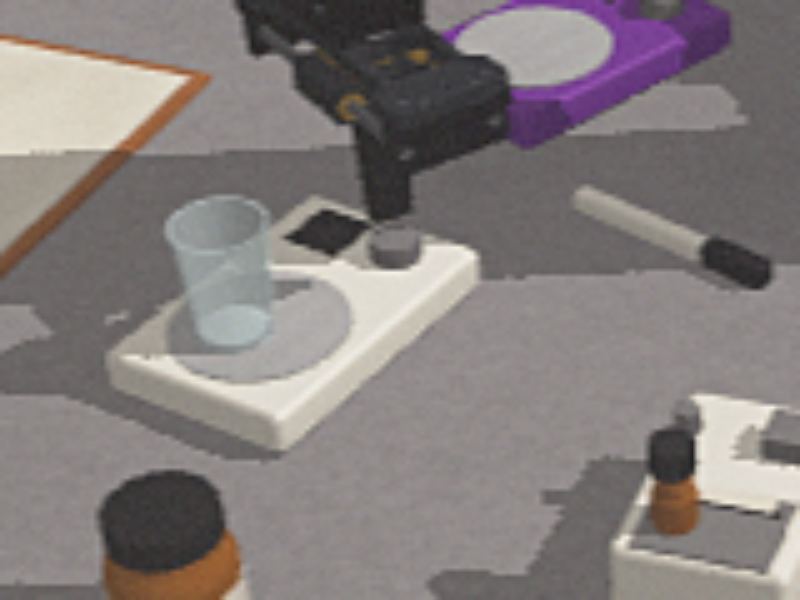

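The picture shows the fingertip at (390,215), about 10 mm above the round key at (395,240).

Emit:
move_arm:
  rows:
    - {"tx":0,"ty":0.2,"tz":0,"rx":0,"ry":0,"rz":0,"grip":0}
    - {"tx":0,"ty":0.2,"tz":0,"rx":0,"ry":0,"rz":0,"grip":0}
    - {"tx":0,"ty":0.1,"tz":0,"rx":0,"ry":0,"rz":0,"grip":0}
    - {"tx":0,"ty":0.1,"tz":0,"rx":0,"ry":0,"rz":0,"grip":0}
    - {"tx":0,"ty":0.1,"tz":0,"rx":0,"ry":0,"rz":0,"grip":0}
    - {"tx":0,"ty":0,"tz":0,"rx":0,"ry":0,"rz":0,"grip":0}

```text
t: 5.78
eef_pos: [480.3, -264.9, 31.8]
tcp_rot: [-1.571, -0.0, 1.186]
ft_force: [-0.6, 0.5, 0.0]
opening: 0.006
```

Emit:
move_arm:
  rows:
    - {"tx":0,"ty":0.1,"tz":0,"rx":0,"ry":0,"rz":0,"grip":0}
    - {"tx":0,"ty":0.1,"tz":0,"rx":0,"ry":0,"rz":0,"grip":0}
    - {"tx":0,"ty":0.1,"tz":0,"rx":0,"ry":0,"rz":0,"grip":0}

```text
t: 6.03
eef_pos: [480.4, -265.0, 28.9]
tcp_rot: [-1.571, -0.0, 1.186]
ft_force: [-0.1, -0.3, 0.4]
opening: 0.003
```

Emit:
move_arm:
  rows:
    - {"tx":0,"ty":0.1,"tz":0,"rx":0,"ry":0,"rz":0,"grip":0}
    - {"tx":0,"ty":0.1,"tz":0,"rx":0,"ry":0,"rz":0,"grip":0}

```text
t: 6.2
eef_pos: [480.3, -265.0, 26.9]
tcp_rot: [-1.571, -0.0, 1.186]
ft_force: [0.1, -0.5, 0.2]
opening: 0.006
```

Emit:
move_arm:
  rows:
    - {"tx":0,"ty":0.1,"tz":0,"rx":0,"ry":0,"rz":0,"grip":0}
    - {"tx":0,"ty":0.1,"tz":0,"rx":0,"ry":0,"rz":0,"grip":0}

```text
t: 6.37
eef_pos: [480.4, -265.0, 25.0]
tcp_rot: [-1.571, -0.0, 1.186]
ft_force: [-0.6, 0.8, 2.8]
opening: 0.006
```

Run:
```python
from h import *
c=env.calibration('wrist'); p,d=env.read_camera('wrist'); W=grid(c,d)
m=(np.hypot(W[...,0]-480,W[...,1]+263.5)<14)&(W[...,2]>33)&(W[...,2]<47)
print(m.sum(),np.median(W[m],0)); print(env.state()['ft_force'])
```

```text
606 [ 469.82592012 -259.14504092   42.79231692]
[ 0.13083647 -0.01661015 -0.49519795]
```

Contact force of 2.8 N at TCP z≈25, so the tip is TCP+19.

Emit:
move_arm:
  rows:
    - {"tx":0,"ty":0.1,"tz":0,"rx":0,"ry":0,"rz":0,"grip":0}
    - {"tx":0,"ty":0.1,"tz":0,"rx":0,"ry":0,"rz":0,"grip":0}

```text
t: 6.58
eef_pos: [480.4, -265.0, 23.1]
tcp_rot: [-1.571, -0.0, 1.186]
ft_force: [-0.2, 0.0, 3.4]
opening: 0.001
```

Emit:
move_arm:
  rows:
    - {"tx":0,"ty":0.1,"tz":0,"rx":0,"ry":0,"rz":0,"grip":0}
    - {"tx":0,"ty":0.1,"tz":0,"rx":0,"ry":0,"rz":0,"grip":0}

```text
t: 6.75
eef_pos: [480.4, -265.0, 21.0]
tcp_rot: [-1.571, -0.0, 1.186]
ft_force: [0.0, 0.2, 3.7]
opening: 0.006
```

Emit:
move_arm:
  rows:
    - {"tx":0,"ty":0.1,"tz":0,"rx":0,"ry":0,"rz":0,"grip":0}
    - {"tx":0,"ty":0.1,"tz":0,"rx":0,"ry":0,"rz":0,"grip":0}

```text
t: 6.92
eef_pos: [480.4, -265.0, 18.9]
tcp_rot: [-1.571, -0.0, 1.186]
ft_force: [-1.2, -0.1, 3.5]
opening: 0.004
```

Emit:
move_arm:
  rows:
    - {"tx":0,"ty":0.05,"tz":0,"rx":0,"ry":0,"rz":0,"grip":0}
    - {"tx":0,"ty":0.05,"tz":0,"rx":0,"ry":0,"rz":0,"grip":0}
    - {"tx":0,"ty":0.05,"tz":0,"rx":0,"ry":0,"rz":0,"grip":0}

```text
t: 7.17
eef_pos: [480.4, -265.0, 17.5]
tcp_rot: [-1.571, -0.0, 1.186]
ft_force: [-0.9, -0.2, 3.0]
opening: 0.004
```

Emit:
move_arm:
  rows:
    - {"tx":0,"ty":0.05,"tz":0,"rx":0,"ry":0,"rz":0,"grip":0}

```text
t: 7.25
eef_pos: [480.4, -265.0, 17.0]
tcp_rot: [-1.571, -0.0, 1.186]
ft_force: [-0.1, 0.0, 3.5]
opening: 0.002
```

Emit:
move_arm:
  rows:
    - {"tx":0,"ty":0.0,"tz":0,"rx":0,"ry":0,"rz":0,"grip":0}
    - {"tx":0,"ty":0,"tz":0,"rx":0,"ry":0,"rz":0,"grip":0}

```text
t: 7.42
eef_pos: [480.4, -265.0, 16.9]
tcp_rot: [-1.571, -0.0, 1.186]
ft_force: [0.1, -0.3, 0.7]
opening: 0.005
```

Emit:
move_arm:
  rows:
    - {"tx":0,"ty":-0.5,"tz":0,"rx":0,"ry":0,"rz":0,"grip":0}
    - {"tx":0,"ty":-2.5,"tz":0,"rx":0,"ry":0,"rz":0,"grip":0}
    - {"tx":0,"ty":-3,"tz":0,"rx":0,"ry":0,"rz":0,"grip":0}
    - {"tx":0,"ty":-3,"tz":0,"rx":0,"ry":0,"rz":0,"grip":0}
    - {"tx":0,"ty":-3,"tz":0,"rx":0,"ry":0,"rz":0,"grip":0}
    - {"tx":0,"ty":0,"tz":0,"rx":0,"ry":0,"rz":0,"grip":0}

```text
t: 7.92
eef_pos: [482.1, -266.1, 142.4]
tcp_rot: [-1.578, 0.002, 1.186]
ft_force: [0.2, -0.0, -0.1]
opening: 0.004
```

Run:
```python
from h import *
c=env.calibration('wrist'); p,d=env.read_camera('wrist'); W=grid(c,d)
m=(np.hypot(W[...,0]-480,W[...,1]+263.5)<11)&(W[...,2]>25)&(W[...,2]<50)
print(m.sum(),np.median(W[m],0)); print(env.state()['eef_pos'])
```

```text
495 [ 479.84132551 -263.31976869   35.13689308]
[ 481.33529964 -265.61648292  139.93667779]
```

Stirrer key top now reads 35.1 mm, i.e. 8.9 mm down. On to the meter.

Emit:
move_arm:
  rows:
    - {"tx":3.59,"ty":0,"tz":1.05,"rx":0,"ry":0,"rz":0,"grip":0}
    - {"tx":3.59,"ty":0,"tz":1.05,"rx":0,"ry":0,"rz":0,"grip":0}
    - {"tx":3.59,"ty":0,"tz":1.05,"rx":0,"ry":0,"rz":0,"grip":0}
    - {"tx":3.59,"ty":0,"tz":1.05,"rx":0,"ry":0,"rz":0,"grip":0}
    - {"tx":3.59,"ty":0,"tz":1.05,"rx":0,"ry":0,"rz":0,"grip":0}
    - {"tx":3.59,"ty":0,"tz":1.05,"rx":0,"ry":0,"rz":0,"grip":0}
    - {"tx":3.59,"ty":0,"tz":1.05,"rx":0,"ry":0,"rz":0,"grip":0}
    - {"tx":3.59,"ty":0,"tz":1.05,"rx":0,"ry":0,"rz":0,"grip":0}
    - {"tx":3.59,"ty":0,"tz":1.05,"rx":0,"ry":0,"rz":0,"grip":0}
    - {"tx":3.59,"ty":0,"tz":1.05,"rx":0,"ry":0,"rz":0,"grip":0}

```text
t: 8.8
eef_pos: [517.1, 109.1, 136.2]
tcp_rot: [-1.57, 0.001, 1.186]
ft_force: [1.3, -0.3, 0.6]
opening: 0.004
```

Emit:
move_arm:
  rows:
    - {"tx":3.59,"ty":0,"tz":1.05,"rx":0,"ry":0,"rz":0,"grip":0}
    - {"tx":3.59,"ty":0,"tz":1.05,"rx":0,"ry":0,"rz":0,"grip":0}
    - {"tx":3.59,"ty":0,"tz":1.05,"rx":0,"ry":0,"rz":0,"grip":0}
    - {"tx":3.59,"ty":0,"tz":1.05,"rx":0,"ry":0,"rz":0,"grip":0}
    - {"tx":3.59,"ty":0,"tz":1.05,"rx":0,"ry":0,"rz":0,"grip":0}
    - {"tx":0,"ty":0,"tz":0,"rx":0,"ry":0,"rz":0.0,"grip":0}
    - {"tx":0,"ty":0,"tz":0,"rx":0,"ry":0,"rz":0,"grip":0}

```text
t: 9.38
eef_pos: [535.6, 294.7, 135.6]
tcp_rot: [-1.569, 0.001, 1.189]
ft_force: [-0.3, 0.1, 0.3]
opening: 0.001
```

Run:
```python
from h import *
s=env.state(); print(s['eef_pos'],s['tcp_rot'])
c=env.calibration('wrist'); p,d=env.read_camera('wrist'); W=grid(c,d); cv2.imwrite('pics/w4.png',p)
m=(np.hypot(W[...,0]-536,W[...,1]-293)<42)&(W[...,2]>54)&(W[...,2]<63)
print(m.sum(),np.median(W[m],0),W[m].min(0),W[m].max(0))
u=W[m]; r=cv2.minAreaRect(u[:,:2].astype(np.float32)); print(r)
```

```text
[535.61458296 294.68860553 135.582214  ] [-1.56939804e+00  1.33904887e-03  1.18887835e+00]
2096 [537.84524821 297.94488683  58.83641614] [523.98275208 266.39343416  54.01589616] [553.3398277  327.94594911  60.90636695]
((538.8231201171875, 297.1254577636719), (22.526859283447266, 60.21669387817383), 8.020161628723145)
```

View pics/w4.png

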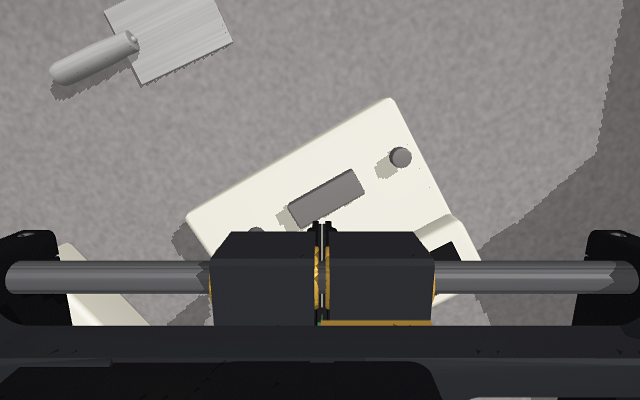

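Wrist view: bar key at (327,198), side keys at (400,157) and (257,232). Depth gives the bar centre at (538.8,297.1) and size 22.5x60.2, as specified.

Emit:
move_arm:
  rows:
    - {"tx":0.32,"ty":2,"tz":-0.08,"rx":0,"ry":0,"rz":0,"grip":0}
    - {"tx":0,"ty":3,"tz":0,"rx":0,"ry":0,"rz":0,"grip":0}
    - {"tx":0,"ty":2,"tz":0,"rx":0,"ry":0,"rz":0,"grip":0}
    - {"tx":0,"ty":1,"tz":0,"rx":0,"ry":0,"rz":0,"grip":0}
    - {"tx":0,"ty":0.5,"tz":0,"rx":0,"ry":0,"rz":0,"grip":0}
    - {"tx":0,"ty":0.3,"tz":0,"rx":0,"ry":0,"rz":0,"grip":0}
    - {"tx":0,"ty":0,"tz":0,"rx":0,"ry":0,"rz":0,"grip":0}
    - {"tx":0,"ty":0,"tz":0,"rx":0,"ry":0,"rz":0,"grip":0}

```text
t: 10.1
eef_pos: [538.9, 295.9, 50.0]
tcp_rot: [-1.572, -0.001, 1.186]
ft_force: [-0.1, 0.1, 0.1]
opening: 0.002
```

Run:
```python
from h import *
s=env.state(); print(s['eef_pos'],s['tcp_rot'])
c=env.calibration('wrist'); p,d=env.read_camera('wrist'); W=grid(c,d); cv2.imwrite('pics/w5.png',p[100:300,160:480].repeat(2,0).repeat(2,1))
```

```text
[538.9450019  295.88838216  50.0037505 ] [-1.57175023e+00 -1.00856086e-03  1.18570260e+00]
```

View pics/w5.png

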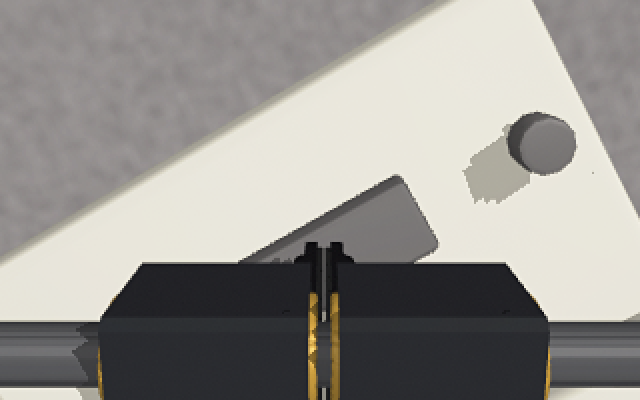

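Fingertips at (325,250) are over the bar; the side key at (543,143) is well clear.

Emit:
move_arm:
  rows:
    - {"tx":0,"ty":0.2,"tz":0,"rx":0,"ry":0,"rz":0,"grip":0}
    - {"tx":0,"ty":0.2,"tz":0,"rx":0,"ry":0,"rz":0,"grip":0}
    - {"tx":0,"ty":0.1,"tz":0,"rx":0,"ry":0,"rz":0,"grip":0}
    - {"tx":0,"ty":0.1,"tz":0,"rx":0,"ry":0,"rz":0,"grip":0}
    - {"tx":0,"ty":0.1,"tz":0,"rx":0,"ry":0,"rz":0,"grip":0}
    - {"tx":0,"ty":0.1,"tz":0,"rx":0,"ry":0,"rz":0,"grip":0}

```text
t: 10.65
eef_pos: [538.4, 296.0, 41.0]
tcp_rot: [-1.571, -0.0, 1.186]
ft_force: [-0.6, 0.7, -0.7]
opening: 0.005
```

Emit:
move_arm:
  rows:
    - {"tx":0,"ty":0.1,"tz":0,"rx":0,"ry":0,"rz":0,"grip":0}
    - {"tx":0,"ty":0.1,"tz":0,"rx":0,"ry":0,"rz":0,"grip":0}

```text
t: 10.82
eef_pos: [538.5, 296.0, 39.2]
tcp_rot: [-1.571, -0.0, 1.186]
ft_force: [-0.7, 0.5, 2.9]
opening: 0.007
```

Emit:
move_arm:
  rows:
    - {"tx":0,"ty":0.1,"tz":0,"rx":0,"ry":0,"rz":0,"grip":0}

```text
t: 10.9
eef_pos: [538.4, 296.0, 38.1]
tcp_rot: [-1.571, -0.0, 1.186]
ft_force: [-0.9, 0.4, 3.4]
opening: 0.006
```

Emit:
move_arm:
  rows:
    - {"tx":0,"ty":0.1,"tz":0,"rx":0,"ry":0,"rz":0,"grip":0}

```text
t: 10.98
eef_pos: [538.4, 296.0, 37.1]
tcp_rot: [-1.571, -0.0, 1.186]
ft_force: [-0.4, -0.6, 2.0]
opening: 0.006
```

Emit:
move_arm:
  rows:
    - {"tx":0,"ty":0.1,"tz":0,"rx":0,"ry":0,"rz":0,"grip":0}
    - {"tx":0,"ty":0.1,"tz":0,"rx":0,"ry":0,"rz":0,"grip":0}
    - {"tx":0,"ty":0.1,"tz":0,"rx":0,"ry":0,"rz":0,"grip":0}

```text
t: 11.23
eef_pos: [538.5, 296.0, 34.0]
tcp_rot: [-1.571, -0.0, 1.186]
ft_force: [-0.6, 0.2, 4.1]
opening: 0.004
```

Emit:
move_arm:
  rows:
    - {"tx":0,"ty":0.1,"tz":0,"rx":0,"ry":0,"rz":0,"grip":0}
    - {"tx":0,"ty":0.05,"tz":0,"rx":0,"ry":0,"rz":0,"grip":0}
    - {"tx":0,"ty":0.05,"tz":0,"rx":0,"ry":0,"rz":0,"grip":0}
    - {"tx":0,"ty":0,"tz":0,"rx":0,"ry":0,"rz":0,"grip":0}
    - {"tx":0,"ty":0,"tz":0,"rx":0,"ry":0,"rz":0,"grip":0}

```text
t: 11.65
eef_pos: [538.4, 296.0, 31.9]
tcp_rot: [-1.571, -0.0, 1.186]
ft_force: [0.0, -0.3, 1.0]
opening: 0.006
```

Emit:
move_arm:
  rows:
    - {"tx":0,"ty":-0.5,"tz":0,"rx":0,"ry":0,"rz":0,"grip":0}
    - {"tx":0,"ty":-2.5,"tz":0,"rx":0,"ry":0,"rz":0,"grip":0}
    - {"tx":0,"ty":-3,"tz":0,"rx":0,"ry":0,"rz":0,"grip":0}
    - {"tx":0,"ty":-3,"tz":0,"rx":0,"ry":0,"rz":0,"grip":0}
    - {"tx":0,"ty":-1.5,"tz":0,"rx":0,"ry":0,"rz":0,"grip":0}
    - {"tx":0,"ty":0,"tz":0,"rx":0,"ry":0,"rz":0,"grip":0}
    - {"tx":0,"ty":0,"tz":0,"rx":0,"ry":0,"rz":0,"grip":0}

```text
t: 12.23
eef_pos: [538.6, 296.0, 137.8]
tcp_rot: [-1.572, -0.001, 1.186]
ft_force: [0.1, 0.0, -0.6]
opening: 0.006
```

Run:
```python
from h import *
s=env.state(); print(s['eef_pos'],s['tcp_rot'])
c=env.calibration('wrist'); p,d=env.read_camera('wrist'); W=grid(c,d)
m=(np.hypot(W[...,0]-538.8,W[...,1]-297)<10)&(W[...,2]>40)&(W[...,2]<65)
print(m.sum(),np.median(W[m],0))
for a in (1,-1):
  x,y=538.8-a*67*.1395,297.1+a*67*.990
  m=(np.hypot(W[...,0]-x,W[...,1]-y)<5)&(W[...,2]>40)&(W[...,2]<65); print(m.sum(),np.median(W[m],0))
```

```text
[538.59279011 295.97460239 137.76372726] [-1.57194277e+00 -1.14811501e-03  1.18601244e+00]
461 [538.69964909 297.20846283  50.11313097]
135 [529.34156552 363.48829798  58.79630946]
1 [543.78249161 232.94326664  58.29808698]
```

Bar key is 8.9 mm down and the side keys are up. Now the printer.

Emit:
move_arm:
  rows:
    - {"tx":-3.57,"ty":0,"tz":-1.35,"rx":0,"ry":0,"rz":0,"grip":0}
    - {"tx":-3.57,"ty":0,"tz":-1.35,"rx":0,"ry":0,"rz":0,"grip":0}
    - {"tx":-3.57,"ty":0,"tz":-1.35,"rx":0,"ry":0,"rz":0,"grip":0}
    - {"tx":-3.57,"ty":0,"tz":-1.35,"rx":0,"ry":0,"rz":0,"grip":0}
    - {"tx":-3.57,"ty":0,"tz":-1.35,"rx":0,"ry":0,"rz":0,"grip":0}
    - {"tx":-3.57,"ty":0,"tz":-1.35,"rx":0,"ry":0,"rz":0,"grip":0}
    - {"tx":-3.57,"ty":0,"tz":-1.35,"rx":0,"ry":0,"rz":0,"grip":0}
    - {"tx":0,"ty":0,"tz":0,"rx":0,"ry":0,"rz":0,"grip":0}
    - {"tx":0,"ty":0,"tz":0,"rx":0,"ry":0,"rz":0,"grip":0}
    - {"tx":0,"ty":0,"tz":0,"rx":0,"ry":0,"rz":0,"grip":0}

```text
t: 13.12
eef_pos: [531.8, 29.0, 136.1]
tcp_rot: [-1.569, 0.0, 1.185]
ft_force: [0.4, 1.0, -0.1]
opening: 0.007
```

Run:
```python
from h import *
s=env.state(); print(s['eef_pos'],s['tcp_rot'])
c=env.calibration('wrist'); p,d=env.read_camera('wrist'); W=grid(c,d); cv2.imwrite('pics/w6.png',p)
m=(np.hypot(W[...,0]-532,W[...,1]-29)<27)&(W[...,2]>59)&(W[...,2]<69)
print(m.sum(),np.median(W[m],0),W[m].min(0),W[m].max(0))
u=W[m]; print(cv2.minAreaRect(u[:,:2].astype(np.float32)))
```

```text
[531.8227053   28.96175487 136.11996073] [-1.56910992e+00  3.22341084e-04  1.18523612e+00]
1101 [534.06174783  30.27454093  63.77525771] [519.52513147  14.92278396  59.05350376] [549.99375602  45.34545143  65.91788388]
((534.8087158203125, 29.944944381713867), (26.048053741455078, 26.078840255737305), 15.124311447143555)
```

View pics/w6.png

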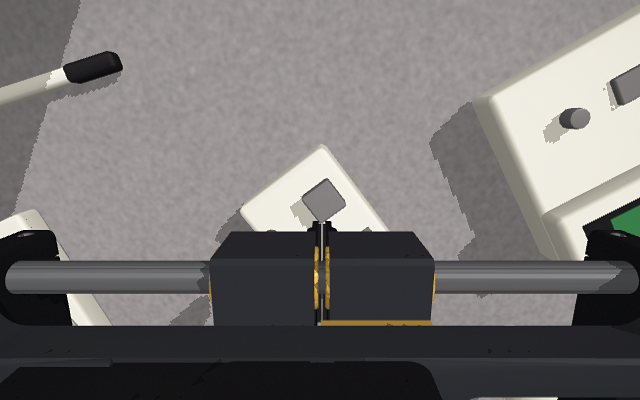

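The square key is at (323,200), centre (534.8,29.9), measuring 26x26.

Emit:
move_arm:
  rows:
    - {"tx":0.19,"ty":2,"tz":-0.21,"rx":0,"ry":0,"rz":0,"grip":0}
    - {"tx":0,"ty":3,"tz":0,"rx":0,"ry":0,"rz":0,"grip":0}
    - {"tx":0,"ty":2,"tz":0,"rx":0,"ry":0,"rz":0,"grip":0}
    - {"tx":0,"ty":0.8,"tz":0,"rx":0,"ry":0,"rz":0,"grip":0}
    - {"tx":0,"ty":0.4,"tz":0,"rx":0,"ry":0,"rz":0,"grip":0}
    - {"tx":0,"ty":0,"tz":0,"rx":0,"ry":0,"rz":0,"grip":0}
    - {"tx":0,"ty":0,"tz":0,"rx":0,"ry":0,"rz":0,"grip":0}

```text
t: 13.75
eef_pos: [535.3, 30.3, 55.7]
tcp_rot: [-1.572, -0.0, 1.187]
ft_force: [0.2, -0.0, 1.0]
opening: 0.005
```

Run:
```python
from h import *
p,d=env.read_camera('scene'); cv2.imwrite('pics/s7.png',cv2.resize(p[130:250,220:380],None,fx=5,fy=5)); print(env.state()['eef_pos'])
```

```text
[535.44664867  30.11702811  56.00808143]
```

View pics/s7.png

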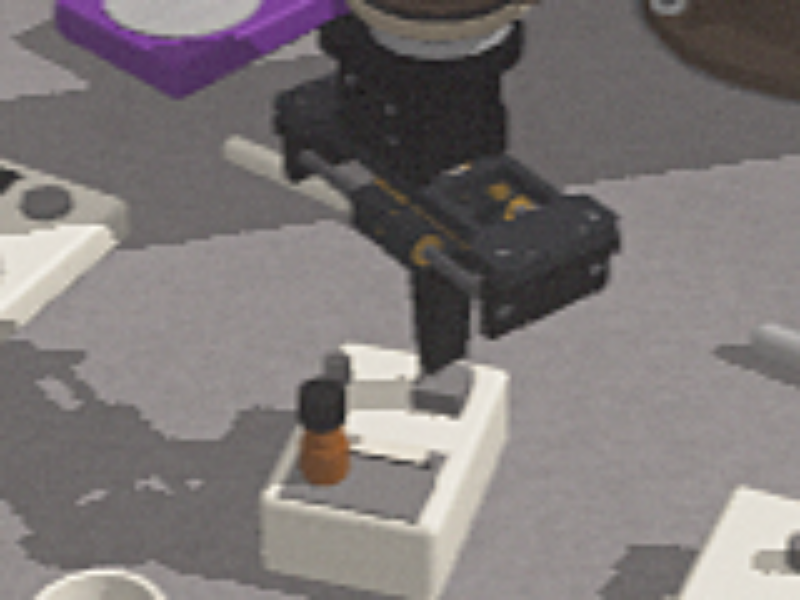

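The finger is over the square key at (440,380), and the vial at (323,430) is clear of the gripper.

Emit:
move_arm:
  rows:
    - {"tx":0,"ty":0.2,"tz":0,"rx":0,"ry":0,"rz":0,"grip":0}
    - {"tx":0,"ty":0.2,"tz":0,"rx":0,"ry":0,"rz":0,"grip":0}
    - {"tx":0,"ty":0.2,"tz":0,"rx":0,"ry":0,"rz":0,"grip":0}
    - {"tx":0,"ty":0.1,"tz":0,"rx":0,"ry":0,"rz":0,"grip":0}
    - {"tx":0,"ty":0.1,"tz":0,"rx":0,"ry":0,"rz":0,"grip":0}
    - {"tx":0,"ty":0.1,"tz":0,"rx":0,"ry":0,"rz":0,"grip":0}

```text
t: 14.3
eef_pos: [534.9, 29.8, 46.0]
tcp_rot: [-1.571, -0.0, 1.186]
ft_force: [0.4, -0.6, -0.3]
opening: 0.007
```

Emit:
move_arm:
  rows:
    - {"tx":0,"ty":0.1,"tz":0,"rx":0,"ry":0,"rz":0,"grip":0}
    - {"tx":0,"ty":0.1,"tz":0,"rx":0,"ry":0,"rz":0,"grip":0}
    - {"tx":0,"ty":0.1,"tz":0,"rx":0,"ry":0,"rz":0,"grip":0}

```text
t: 14.55
eef_pos: [534.9, 29.8, 43.1]
tcp_rot: [-1.571, -0.0, 1.186]
ft_force: [-1.2, -0.3, 3.5]
opening: 0.003
```

Emit:
move_arm:
  rows:
    - {"tx":0,"ty":0.1,"tz":0,"rx":0,"ry":0,"rz":0,"grip":0}
    - {"tx":0,"ty":0.1,"tz":0,"rx":0,"ry":0,"rz":0,"grip":0}

```text
t: 14.72
eef_pos: [534.9, 29.8, 41.0]
tcp_rot: [-1.571, -0.0, 1.186]
ft_force: [-0.5, -0.2, 3.5]
opening: 0.005
```

Emit:
move_arm:
  rows:
    - {"tx":0,"ty":0.1,"tz":0,"rx":0,"ry":0,"rz":0,"grip":0}
    - {"tx":0,"ty":0.1,"tz":0,"rx":0,"ry":0,"rz":0,"grip":0}

```text
t: 14.88
eef_pos: [534.9, 29.8, 38.9]
tcp_rot: [-1.571, -0.0, 1.186]
ft_force: [-1.3, -0.3, 3.4]
opening: 0.005
```

Emit:
move_arm:
  rows:
    - {"tx":0,"ty":0.1,"tz":0,"rx":0,"ry":0,"rz":0,"grip":0}
    - {"tx":0,"ty":0.05,"tz":0,"rx":0,"ry":0,"rz":0,"grip":0}
    - {"tx":0,"ty":0.05,"tz":0,"rx":0,"ry":0,"rz":0,"grip":0}
    - {"tx":0,"ty":0,"tz":0,"rx":0,"ry":0,"rz":0,"grip":0}
    - {"tx":0,"ty":0,"tz":0,"rx":0,"ry":0,"rz":0,"grip":0}

```text
t: 15.3
eef_pos: [534.9, 29.9, 36.9]
tcp_rot: [-1.571, -0.0, 1.186]
ft_force: [0.6, -0.2, -0.2]
opening: 0.004
```

Emit:
move_arm:
  rows:
    - {"tx":0,"ty":-0.5,"tz":0,"rx":0,"ry":0,"rz":0,"grip":0}
    - {"tx":0,"ty":-2.5,"tz":0,"rx":0,"ry":0,"rz":0,"grip":0}
    - {"tx":0,"ty":-3,"tz":0,"rx":0,"ry":0,"rz":0,"grip":0}
    - {"tx":0,"ty":-3,"tz":0,"rx":0,"ry":0,"rz":0,"grip":0}
    - {"tx":0,"ty":-2.5,"tz":0,"rx":0,"ry":0,"rz":0,"grip":0}
    - {"tx":0,"ty":0,"tz":0,"rx":0,"ry":0,"rz":0,"grip":0}
    - {"tx":0,"ty":0,"tz":0,"rx":0,"ry":0,"rz":0,"grip":0}
    - {"tx":0,"ty":0,"tz":0,"rx":0,"ry":0,"rz":0,"grip":0}

```text
t: 15.97
eef_pos: [534.5, 29.9, 151.6]
tcp_rot: [-1.57, 0.0, 1.186]
ft_force: [0.5, 0.0, -0.1]
opening: 0.005
```

Run:
```python
from h import *
s=env.state(); print(s['eef_pos'],s['ft_force'])
c=env.calibration('wrist'); p,d=env.read_camera('wrist'); W=grid(c,d)
m=(np.hypot(W[...,0]-534.8,W[...,1]-30)<9)&(W[...,2]>40)&(W[...,2]<70); print('print',m.sum(),np.median(W[m],0))
m=(np.hypot(W[...,0]-534.8,W[...,1]-30)<25)&(W[...,2]>52.5)&(W[...,2]<58); print(cv2.minAreaRect(W[m][:,:2].astype(np.float32)))
c=env.calibration('scene'); p,d=env.read_camera('scene'); W=grid(c,d); cv2.imwrite('pics/s9.png',p)
for n,x,y in [('stir',480,-263.5),('read',538.8,297),('print',534.8,30),('feed',548,-22.4),('s1',529.5,363.4),('s2',548,230.8)]:
    m=(np.hypot(W[...,0]-x,W[...,1]-y)<8)&(W[...,2]>25)&(W[...,2]<75); print(n,m.sum(),np.percentile(W[m][:,2],[50,80]))
```

```text
[534.46237001  29.87833764 151.63177431] [ 0.54086021  0.01101914 -0.12041245]
print 350 [534.7619079   29.94337093  55.06779478]
((534.8217163085938, 29.936458587646484), (26.241527557373047, 25.997024536132812), 15.086701393127441)
stir 12 [32.69544029 35.28565548]
read 27 [48.27049204 50.12729695]
print 23 [52.75259015 54.11080211]
feed 22 [60.1312474  62.24669546]
s1 37 [56.48763781 57.68636637]
s2 26 [56.86801347 58.25974993]
```

View pics/s9.png

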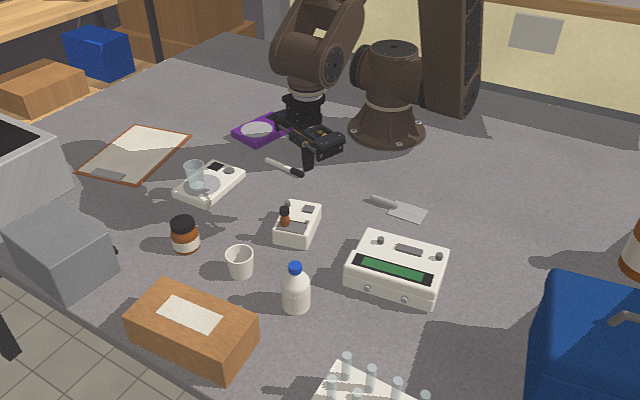

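All three keys read down, the small keys are up, the printer hasn't shifted and everything else is standing. The arm is clear, so I'm handing in.

```bash
python3 -c "
from cell import env
print(env.job_done()); print(env.state()['t'])"
```

```text
the job is handed in; nothing more can be done
None
the job is handed in; nothing more can be done
```

I pressed the stirrer's round key, the meter's bar key and the printer's square key, in that order, with the shut fingertips. I handed the job in at about 16 s of the 51 s allowed; the hand-in gives no verdict.

**Keys:** by wrist-camera depth, each key is about 8.9 mm down, with tops at 35.1, 50.1 and 55.1 mm. The scene camera puts the three small keys still up. The force readings at the end of each move never passed about 4 N.

**Other things:** the printer key's measured position changed by less than 0.1 mm, so the printer did not shift. In the last scene picture the beaker, vial, bottle, jar, cup, spatula and marker all look undisturbed; I did not re-measure them one by one. The arm ended clear of everything, with the TCP at z = 152 mm.

**What disagreed:**
- **Fingertips:** they sit about 19 mm above the reported TCP, not 19 mm ahead of it as the text says. I found this when the first descent met no contact, and after that I went by depth and force.
- **Cameras:** the top-camera key positions were up to 5 mm off the wrist-camera ones, so I pressed at the wrist-camera positions.

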